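Set the step selector and switch on the bench supply

ROBOT

A 7-joint arm with a two-finger parallel gripper is mounted at the origin on the work surface. World frame = base frame: x ahead of the robot, y to its left, z up, the work surface at z = 0. Lengths are in m, angles in rad, forces in N, time in s.
With the tool pointing down it reaches from about 0.4 to 0.85 m from the base axis. Payload 10.4 kg.
Tool frame: the origin (TCP) lies midway between the tips of the shut fingers; the grasp point (between the pads) lies 19 mm behind it; y points along the fingers, x is the direction in which the jaws open and shut, and the axes are right-handed (so a half turn about y gives the same grasp; the last joint's range is limited). The gripper opens to 87 mm and grips with 3 to 60 N. Pads are 19 mm wide; open, the fingers measure 117 mm over their backs; the gripper's body (75 mm by 190 mm) begins 51 mm behind the grasp point.
Start: joints at [1.207, 0.332, -0.065, 1.46, 0.022, 1.35, -0.088], TCP at [0.209, -0.589, 0.188] pointing down, gripper open.
Joint ranges: [-2.6, 2.6], [-0.5, 2.12], [-1.47, 1.34], [0.16, 2.42], [-1.27, 4.41], [0.06, 2.06], [-2.6, 2.6]. Speed limits (rad/s): [2.22, 2.22, 2.79, 2.79, 3.14, 3.14, 3.14].

INTERFACE

Orientations are given as a unit quaternion [x, y, z, w].
In Python, from bench import * gives the robot as it stands.
- The arm moves only by the tool jog_arm, never from a script. Its argument "commands" is a list of rows, each an object with "translation": the shift along the world's x, y, z in mm, a list of three; "twist": the turn about the world's z in rad. A call has 1 to 20 rows; each row shifts and turns the commanded pose from where the row before left it; what a row does not reach is not made up. A row lasts 1/10 s, in which the tool goes at most 50 mm and 8.59 degrees, less where a joint would pass 70% of its speed; a pose out of reach is approached as far as the arm can. A call is refused whole if a number of a shift passes 50 or a number of a turn 0.15, either way. A call with a gripper value outside its range is refused whole. "grip" is the closure, from 0 (fully open) to 1 (shut), set as the call begins (left out, the last holds). The fingers move at their own pace and stop on an object; "grip_force" is the grip in N (left out, the last holds). Time passes only in rows, so rows that do not move let the fingers close. It gives the time, the measured TCP pose, the force and the opening at its end, in the units of the state.
- read_state(): the state, without advancing time (a new reading comes with each control period).
- camera(name): name is "scene" or "top" or "wrist"; returns a dict with "img" (420x560x3 uint8, red, green, blue), "fx", "fy", "cx", "cy" (pixels), "cam_to_world" (4x4, takes a point from camera to world coordinates). Camera axes: x right, y down, z forward; pixel columns grow to the right and rows downward; lengths in m; the calibration is good to about 2 mm. A picture is of the moment at which its call begins. There is no depth.
- close_job(): hands the job in, once; it reports no verdict.
The state is a dict: "time": time; "joint_positions": joint angles; "joint_vel": joint speeds; "joint_torque": joint torques, N m; "ee_pos": TCP position; "eef_rot": TCP orientation; "ft_force": force on the tool from outside, world axes, zero at the start; "torque": the same for the moment, N m; "width": finger opening in m.
Only numpy, scipy, OpenCV 4.12 (cv2) and the standard library are available. Lean on these libraries where they do the work, as an engineer would, in place of code of your own. Each camera call takes 0.05 s, during which the arm holds its last target.

TASK

Get the bench supply ready for the tablet repair: turn its blank selector handle fully anticlockwise to its end stop, then three clicks clockwise, and let it rest there. Only then switch the supply on by pushing the far end of the wide rocker down until it snaps over. Leave the narrow rocker as it is, do not shift the things lying on the bench, and take the hand away at the end.

Things in the scene. Friction and masses are not known exactly. Their poses are not given: they have to be found in the camera images.
- console: Bench supply: grey box, bare aluminium top, 180 (x) by 340 (y) by 60 mm high, fixed to the bench. Origin under its centre, z up; its -x long side (three terminal posts) is the near side, towards the robot, yaw within 0.35 rad. On its top, along its centre line: the selector at y = +110 mm, and two rocker modules at y = -20 and -115 mm (which is where varies).
- selector_grip (a point): On the selector's upright axis, 30 mm above the console top, at mid grip height. The handle is a blank black bar 72 mm long (this frame's x), 18 mm thick (y), its flat sides from 7.5 to 44 mm above the console top, over a round skirt 62 mm across and 7.5 mm high. The frame turns with the handle; z up.
- selector (a joint): Angle in rad, clockwise from above positive. 0: anticlockwise end stop, the bar then 60 degrees anticlockwise of the console's x. Five clicked positions 0.524 rad (30 degrees) apart, up to the other stop at 2.094; three clicks = 1.571. A detent pulls it to the nearest one; turning takes up to 0.15 N m. Starts in one of the last three.
- mains (a joint): Wide rocker, the supply's mains switch, angle in rad: 0 is off (near half down flush, far half sticking up), 0.45 is on (far half down). It is over-centre: it snaps to either end from the middle (0.225), and takes about 7 N at the pressing point. It starts off.
- mains_far (a point): Pressing point on the top face of the wide rocker's far half (console's +x), on its centre line, 28 mm from the pivot; 26 mm above the console top when off, 13.5 mm when on. Moves with the rocker.
- aux (a joint): Narrow rocker, another circuit, to be left alone: 0 near half down, 0.45 far half down. It may start either way. Same over-centre action.
- aux_far (a point): Point on the top face of the narrow rocker's far half, 28 mm from its pivot. This rocker is 72 mm long and 16 mm wide in the same size of frame (88 by 56 mm).
- tablet: Tablet computer lying flat, 240 (x) by 170 (y) by 8 mm, loose, to the robot's left of the supply. Origin under its centre. To be left alone.
- driver: Grey-handled screwdriver lying on the bench to the right, 200 mm long along its x, loose. Origin under its middle. To be left alone.
- jar: Pale jar with a white lid, 66 mm diameter, 85 mm high, loose, to the right. Origin under its centre. To be left alone.
- mains_module: Fixed grey frame of the wide rocker, 88 (x) by 56 (y) by 14 mm, on the console top and in line with its axes; origin under its centre. The rocker in it is black, 72 mm long (x) by 36 mm wide (y), a shallow V of two flats that meet at the pivot line over the frame's centre, 13.5 mm above the console top.

How it is judged:
By the outcome, as a careful person would: the job done as asked, in the order asked, and still so for the second after the job is handed in, with the robot touching nothing.
It also fails if it takes over 51 s, if anything falls off the work surface, if the arm or the gripper's body presses on something with over 40 N, if the wrist force passes 120 N, or if a joint passes its speed limit or range.

## Working session

There is one attempt and no reset: what is moved stays moved. The work goes in short steps, Python scripts to look and compute and a tool call to move; the robot and the scene stay as the last step left them, time stands still between calls to the robot, and variables do not carry over. Pictures are saved under pics/ and viewed, and the job is handed in when it is done.

Besides the shell and the picture viewer there is one more tool, called after "Emit:" as name(argument=value, ...), one argument or row to a line, values as JSON. jog_arm: Moves the arm, as the interface text tells. Its arguments: {"type":"object","properties":{"commands":{"type":"array"},"grip":{"type":"number"},"grip_force":{"type":"number"}},"required":["commands"]}

```bash
mkdir -p pics; python3 - <<'E'
from bench import *
import cv2,numpy as np,pickle
s=read_state();print(s['time'],s['ee_pos'],s['eef_rot'],s['ft_force'],s['width'])
for n in ['top','scene']:
    c=camera(n);pickle.dump(c,open(f'{n}0.pkl','wb'))
    cv2.imwrite(f'pics/{n}0.png',c['img'][:,:,::-1]);print(n,c['fx'],c['fy'],c['cx'],c['cy'],np.round(c['cam_to_world'],3))
E
```

```text
0.0 [ 0.20876444 -0.58862296  0.18765186] [-0.57727527  0.40839359 -0.40752627  0.57783239] [-0.28076114 -0.2500133   0.19470126] 0.08717332620438872
top 381.1650803709707 381.1650803709707 280.4054457539747 211.7947258388591 [[ 0.015 -0.99   0.144  0.372]
 [-1.    -0.014  0.009 -0.007]
 [-0.007 -0.144 -0.99   1.216]
 [ 0.     0.     0.     1.   ]]
scene 482.34332304460855 482.34332304460855 284.4901298411612 206.34209362513036 [[ 0.665  0.619 -0.417  1.216]
 [ 0.747 -0.542  0.386 -0.622]
 [ 0.013 -0.568 -0.823  1.396]
 [ 0.     0.     0.     1.   ]]
```

View pics/top0.png

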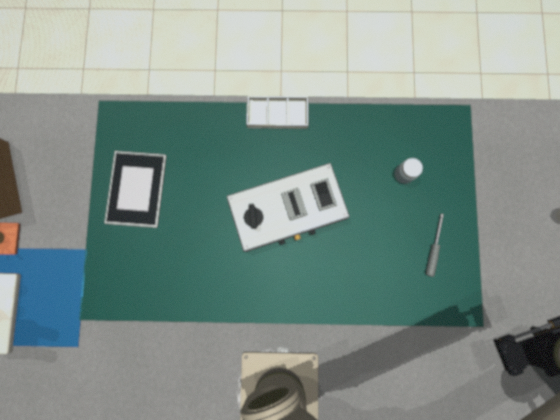

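View pics/scene0.png

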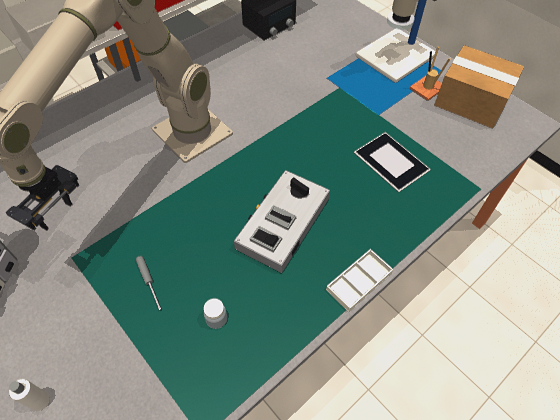

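The console is at about (289,207) in the top view. The selector is at (254,216), the narrow rocker at (294,204) and the wide rocker at (323,193), which is the outer module. Next I measure the top face.

```bash
cat > h.py <<'E'
import numpy as np,cv2
def ray(c,u,v,z):
    T=np.array(c['cam_to_world']);d=T[:3,:3]@np.array([(u-c['cx'])/c['fx'],(v-c['cy'])/c['fy'],1.]);o=T[:3,3]
    return o+d*(z-o[2])/d[2]
def proj(c,p):
    T=np.array(c['cam_to_world']);q=T[:3,:3].T@(np.array(p)-T[:3,3]);return np.array([c['fx']*q[0]/q[2]+c['cx'],c['fy']*q[1]/q[2]+c['cy']])
E
python3 - <<'E'
from h import *
import pickle
for n,win in [('top',(220,350,155,260)),('scene',(225,335,165,275))]:
    c=pickle.load(open(n+'0.pkl','rb'));im=c['img']
    u0,u1,v0,v1=win
    m=np.zeros(im.shape[:2],np.uint8)
    w=im[v0:v1,u0:u1].astype(int)
    m[v0:v1,u0:u1]=((w.min(2)>150)&(w.max(2)-w.min(2)<40))*255
    m=cv2.morphologyEx(m,cv2.MORPH_OPEN,np.ones((2,2)))
    cs,_=cv2.findContours(m,cv2.RETR_EXTERNAL,cv2.CHAIN_APPROX_NONE)
    k=max(cs,key=cv2.contourArea)
    P=np.array([ray(c,u,v,.06)[:2] for u,v in k[:,0]],np.float32)
    r=cv2.minAreaRect(P*1000);print(n,r,cv2.contourArea(k))
    cv2.imwrite(f'pics/z_{n}.png',cv2.resize(im[v0:v1,u0:u1,::-1],None,fx=5,fy=5,interpolation=cv2.INTER_CUBIC))
E
```

```text
top ((554.8231201171875, -20.45440673828125), (175.59544372558594, 335.5507507324219), 18.811290740966797) 6020.5
scene ((564.2158203125, -20.138580322265625), (174.3061065673828, 332.9945068359375), 18.682825088500977) 4247.5
```

```bash
ls -la pics
```

```text
total 1248
drwxr-xr-x 2 agent agent   4096 Dec  6 14:17 .
drwxr-xr-x 3 agent agent   4096 Dec  6 14:17 ..
-rw-r--r-- 1 agent agent 350320 Dec  6 14:17 scene0.png
-rw-r--r-- 1 agent agent 328111 Dec  6 14:17 top0.png
-rw-r--r-- 1 agent agent 297061 Dec  6 14:17 z_scene.png
-rw-r--r-- 1 agent agent 284061 Dec  6 14:17 z_top.png
```

View pics/z_top.png

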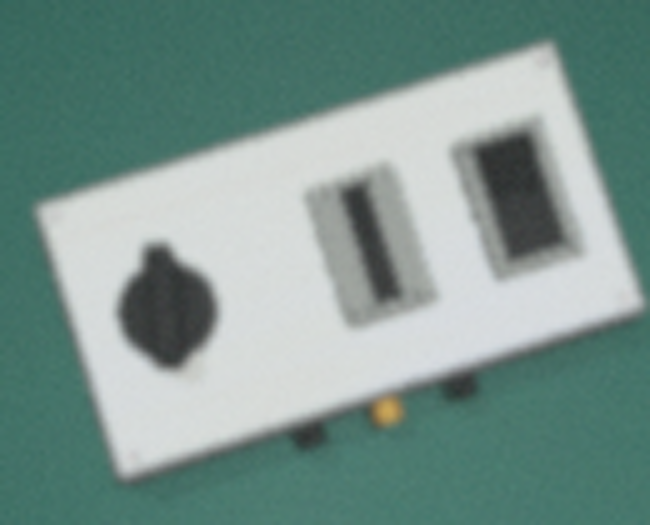

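View pics/z_scene.png

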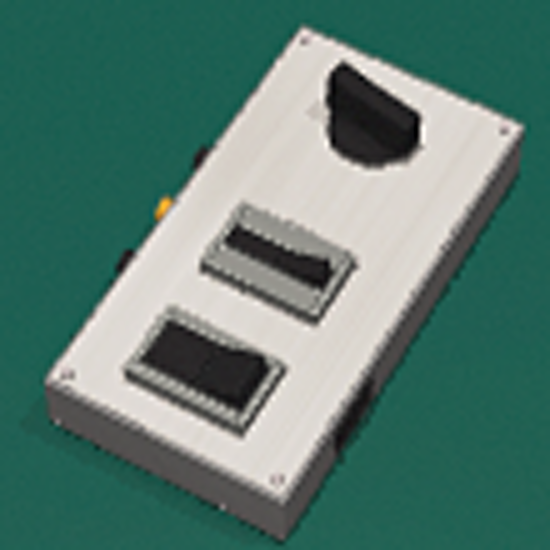

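The top and scene views agree on yaw (about 0.327) but differ by 9 mm in x, so I want a third, closer view. I'll work out the tool heading, then bring the wrist camera over the console.

```bash
python3 - <<'E'
from bench import *
from h import *
import pickle
from scipy.spatial.transform import Rotation as R
s=read_state();M=R.from_quat(s['eef_rot']).as_matrix();print(np.round(M,3))
c=camera('wrist');T=np.array(c['cam_to_world']);print(np.round(T,3),c['fx'])
print('cam in tool',np.round(M.T@(T[:3,3]-s['ee_pos']),3), np.round(M.T@T[:3,:3],2))
cv2.imwrite('pics/w0.png',c['img'][:,:,::-1])
for n in['top','scene']:
    k=pickle.load(open(n+'0.pkl','rb'));print(n,proj(k,s['ee_pos']),proj(k,[0,0,0]))
E
```

```text
[[ 0.334 -0.     0.942]
 [-0.942  0.001  0.334]
 [-0.001 -1.    -0.   ]]
[[ 0.334 -0.909 -0.249  0.278]
 [-0.943 -0.322 -0.088 -0.565]
 [-0.     0.264 -0.964  0.384]
 [ 0.     0.     0.     1.   ]] 326.8365047902843
cam in tool [ 0.    -0.196  0.073] [[ 1.   -0.    0.  ]
 [-0.   -0.26  0.96]
 [-0.   -0.96 -0.26]]
top [506.50495687 334.00695195] [279.08830874 391.59874933]
scene [ 61.32412447 221.23334666] [192.34353472 130.64230794]
```

View pics/w0.png

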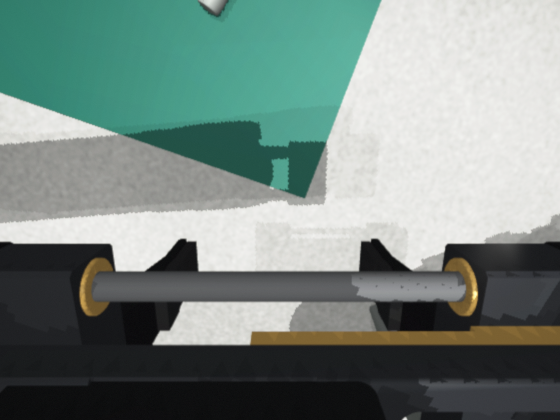

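The tool heading is yaw 0.341, already nearly aligned with the console, with the jaws along console y. I'll move to look down on the console with the wrist camera.

Emit:
jog_arm(
  commands=[
    {"translation":[10,20,20],"twist":0},
    {"translation":[20,38,15],"twist":0},
    {"translation":[20,38,15],"twist":0},
    {"translation":[20,38,12],"twist":0},
    {"translation":[20,38,12],"twist":0},
    {"translation":[20,38,12],"twist":0},
    {"translation":[20,38,12],"twist":0},
    {"translation":[20,38,12],"twist":0},
    {"translation":[20,38,12],"twist":0},
    {"translation":[20,38,12],"twist":0},
    {"translation":[20,38,10],"twist":0},
    {"translation":[20,38,10],"twist":0},
    {"translation":[20,38,8],"twist":0},
    {"translation":[20,38,0],"twist":0},
    {"translation":[10,30,0],"twist":0},
    {"translation":[0,0,0],"twist":0},
    {"translation":[0,0,0],"twist":0},
    {"translation":[0,0,0],"twist":0},
  ],
)

```text
time: 1.95
ee_pos: [0.4886, -0.0464, 0.3503]
eef_rot: [0.577, -0.409, 0.408, -0.577]
ft_force: [0.5, 0.4, 0.7]
width: 0.0875
```

```bash
python3 - <<'E'
from bench import *
from h import *
import pickle
s=read_state();print(s['time'],s['ee_pos'],s['joint_positions'],s['ft_force'])
c=camera('wrist');pickle.dump(c,open('w1.pkl','wb'))
cv2.imwrite('pics/w1.png',c['img'][:,:,::-1])
E
```

```text
1.95 [ 0.48862208 -0.04641317  0.35031892] [ 0.61665506  0.03303228 -0.62621322  1.48234863  0.0198572   1.63285397
 -1.23987856] [0.52928877 0.38660635 0.70995955]
```

View pics/w1.png

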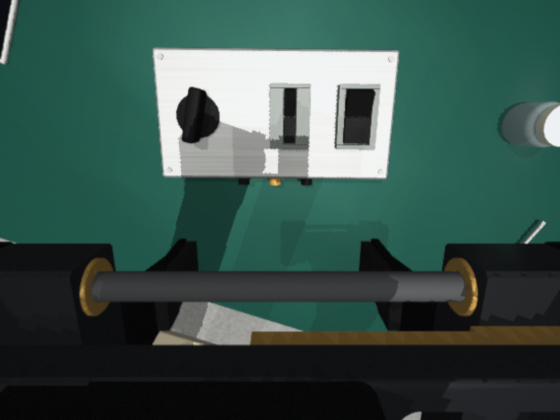

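The console fills columns 154–397 and rows 50–178, with the selector at (196,115), the narrow rocker at (290,115) and the wide one at (358,117). The bar leans slightly to the right at its far end. Next I fit edges.

```bash
python3 - <<'E'
from bench import *
from h import *
import pickle
c=pickle.load(open('w1.pkl','rb'));im=c['img']
# edge lines of the white top: scan for transitions
g=im.astype(int); white=((g[:,:,0]-g[:,:,1])>-15)&(g.min(2)>70)
def fit(pts):
    l=cv2.fitLine(np.array(pts,np.float32),cv2.DIST_HUBER,0,.01,.01).ravel();return l
def W(u,v):return ray(c,u,v,.06)[:2]*1000
far=[W(u,np.where(white[30:110,u])[0][0]+30-.5) for u in range(165,390,4)]
near=[W(u,150+np.where(~white[150:195,u])[0][0]-.5) for u in list(range(170,235,4))+list(range(312,382,4))]
left=[W(140+np.where(white[v,140:185])[0][0]-.5,v) for v in range(58,170,4)]
right=[W(370+np.where(~white[v,370:420])[0][0]-.5,v) for v in range(58,170,4)]
L={k:fit(p) for k,p in dict(far=far,near=near,left=left,right=right).items()}
def inter(a,b):
    A=np.c_[a[:2],-b[:2]];t=np.linalg.solve(A,b[2:]-a[2:]);return a[2:]+t[0]*a[:2]
C={}
for a in('far','near'):
    for b in('left','right'):C[a,b]=inter(L[a],L[b]);print(a,b,C[a,b])
for k in L:print(k,np.degrees(np.arctan2(L[k][1],L[k][0])))
print('len',np.linalg.norm(C['far','left']-C['far','right']),np.linalg.norm(C['near','left']-C['near','right']),np.linalg.norm(C['far','left']-C['near','left']),np.linalg.norm(C['far','right']-C['near','right']))
print('ctr',sum(C.values())/4)
for u,v in[(187,137),(197,92)]:print(ray(c,u,v,.104))
x0,x1,y0,y1=150,400,45,185
cv2.imwrite('pics/w1z.png',cv2.resize(im[40:185,150:250,::-1],None,fx=4,fy=4,interpolation=cv2.INTER_CUBIC))
# rocker cross check
for n in['top','scene']:
    k=pickle.load(open(n+'0.pkl','rb'))
    for kk,p in C.items():print(n,kk,proj(k,[*p/1000,.06]))
E
```

```text
far left [588.34436 169.78555]
far right [ 696.74915 -147.65195]
near left [421.41696 112.07875]
near right [ 528.6281  -205.67662]
far -71.14498
near -71.35553
left 19.070269
right 19.041407
len 335.43726 335.35458 176.62057 177.8526
ctr [558.78467  -17.866066]
[0.49510191 0.08291951 0.104     ]
[0.55381101 0.08564776 0.104     ]
top ('far', 'left') [226.85917395 195.33339533]
top ('far', 'right') [329.69587211 162.54709941]
top ('near', 'left') [243.97973401 249.90802125]
top ('near', 'right') [348.89917139 216.22381918]
scene ('far', 'left') [329.80042451 189.17987495]
scene ('far', 'right') [281.8163608  264.20336905]
scene ('near', 'left') [285.1883508  169.36462507]
scene ('near', 'right') [233.52742357 239.75684914]
```

View pics/w1z.png

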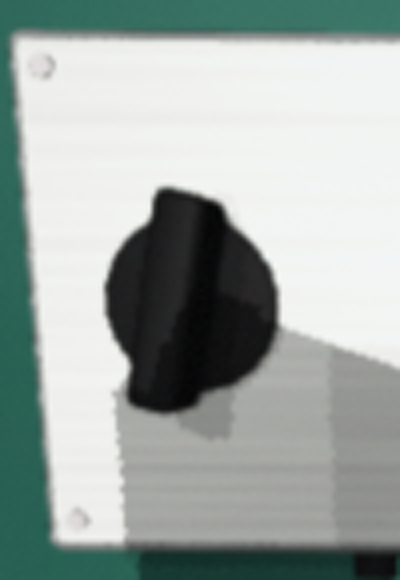

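The wrist camera gives centre (559,−18) mm and yaw 0.332, within a few mm of the other two views. The bar's angle falls between detents on this rough reading, so I compare its top outline against the two nearest ones.

```bash
python3 - <<'E'
from h import *
import pickle
ctr=np.array([.5595,-.019]);yaw=.3325
y=np.array([-np.sin(yaw),np.cos(yaw)]);S=ctr+.11*y;print('sel',S,'mains',ctr-.115*y)
c=pickle.load(open('w1.pkl','rb'));t=pickle.load(open('top0.pkl','rb'));sc=pickle.load(open('scene0.pkl','rb'))
out=cv2.resize(c['img'][80:150,160:235,::-1],None,fx=7,fy=7,interpolation=cv2.INTER_CUBIC)
o2=cv2.resize(sc['img'][170:205,280:320,::-1],None,fx=12,fy=12,interpolation=cv2.INTER_CUBIC)
for a,col in((0,(0,255,0)),(-30,(0,0,255))):
    th=yaw+np.radians(a);d=np.array([np.cos(th),np.sin(th)]);n=np.array([-d[1],d[0]])
    for im,cam,(u0,v0),f in((out,c,(160,80),7),(o2,sc,(280,170),12)):
        q=np.array([(proj(cam,[*(S+sx*.036*d+sy*.009*n),.104])-[u0,v0]+.5)*f for sx,sy in((1,1),(1,-1),(-1,-1),(-1,1))])
        cv2.polylines(im,[q.astype(np.int32)],True,col,1)
cv2.imwrite('pics/o1.png',out);cv2.imwrite('pics/o2.png',o2)
E
```

```text
sel [0.52359522 0.08497522] mains [ 0.59703682 -0.12770137]
```

View pics/o1.png

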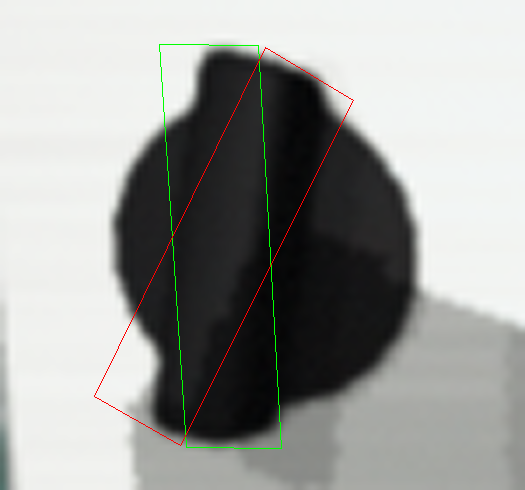

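View pics/o2.png

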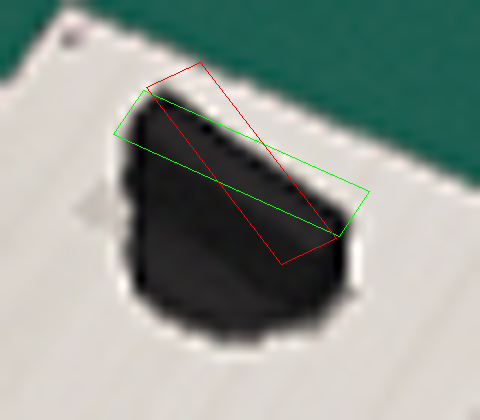

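The bar is about 14–15° clockwise of the console x, between two nominal detents. I'll look once more with the wrist camera directly over the selector, with the jaws aligned to the bar.

Emit:
jog_arm(
  commands=[
    {"translation":[-6,20,-15],"twist":-0.05},
    {"translation":[-8,26,-18],"twist":-0.05},
    {"translation":[-8,26,-18],"twist":-0.05},
    {"translation":[-8,26,-18],"twist":-0.05},
    {"translation":[-8,26,-21],"twist":-0.05},
    {"translation":[0,0,0],"twist":0},
    {"translation":[0,0,0],"twist":0},
    {"translation":[0,0,0],"twist":0},
  ],
)

```text
time: 2.8
ee_pos: [0.4515, 0.0775, 0.261]
eef_rot: [-0.522, 0.477, -0.478, 0.522]
ft_force: [-0.3, -0.2, 0.4]
width: 0.0869
```

```bash
python3 - <<'E'
from bench import *
from h import *
import pickle
s=read_state();print(s['time'],s['ee_pos'],s['joint_positions'],s['ft_force'])
c=camera('wrist');pickle.dump(c,open('w2.pkl','wb'))
cv2.imwrite('pics/w2.png',c['img'][:,:,::-1])
E
```

```text
2.8 [0.45150567 0.07746954 0.26103044] [ 0.51628203 -0.04426121 -0.74855314  1.726161   -0.02985012  1.4471849
 -1.70989403] [-0.29607942 -0.17021351  0.4412528 ]
```

View pics/w2.png

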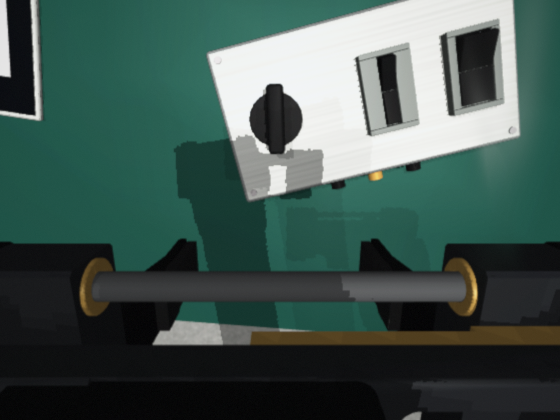

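The bar now appears vertical at column 276, rows 84–152, with the skirt centred at about (276,119), so the jaws are square to it. Now I measure the axis.

```bash
python3 - <<'E'
from h import *
import pickle
c=pickle.load(open('w2.pkl','rb'))
g=c['img'][75:165,240:312]
cv2.imwrite('pics/w2z.png',cv2.resize(g[:,:,::-1],None,fx=7,fy=6,interpolation=cv2.INTER_CUBIC))
m=((g.max(2)<60)*255).astype(np.uint8)
k=max(cv2.findContours(m,0,1)[0],key=cv2.contourArea);print(cv2.boundingRect(k))
print('bar ends',ray(c,275.3,84,.104),ray(c,276.7,153,.104))
# skirt horizontal extents
for v in(115,119,123):
    r=np.where(m[v-75])[0];print(v,r[0]+240,r[-1]+240,ray(c,(r[0]+r[-1])/2+240,v,.0675))
    a,b=ray(c,r[0]+239.5,v,.0675),ray(c,r[-1]+240.5,v,.0675);print(np.linalg.norm(a-b))
E
```

```text
(10, 9, 52, 70)
bar ends [0.55779708 0.08930366 0.104     ] [0.48880915 0.08183238 0.104     ]
115 251 300 [0.52804169 0.08675511 0.0675    ]
0.0573132605551434
119 250 301 [0.52363386 0.08637314 0.0675    ]
0.059791046583979476
123 251 300 [0.51919855 0.08598878 0.0675    ]
0.05767063193103263
```

View pics/w2z.png

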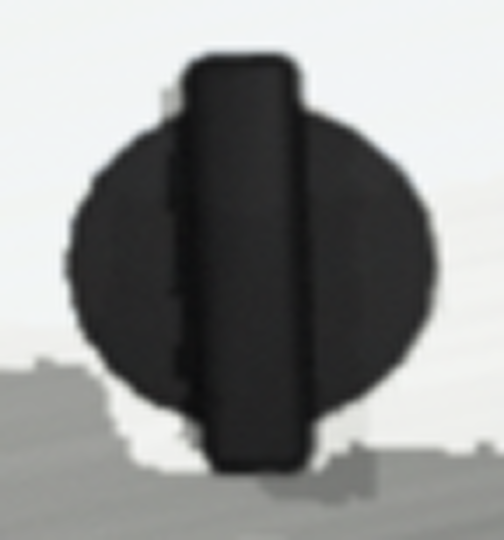

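Axis at (0.5235, 0.0862), which matches the console-derived point to about 1 mm, and the bar yaw is 0.108. I'll go over it and down.

Emit:
jog_arm(
  commands=[
    {"translation":[18,2,-15],"twist":0.017},
    {"translation":[18,2,-15],"twist":0},
    {"translation":[18,2,-15],"twist":0},
    {"translation":[18,2.5,-15],"twist":0},
    {"translation":[0,0,-25],"twist":0},
    {"translation":[0,0,-30],"twist":0},
    {"translation":[0,0,-30],"twist":0},
    {"translation":[0,0,-25],"twist":0},
    {"translation":[0,0,-10],"twist":0},
    {"translation":[0,0,-6],"twist":0},
    {"translation":[0,0,0],"twist":0},
    {"translation":[0,0,0],"twist":0},
  ],
)

```text
time: 4.05
ee_pos: [0.5238, 0.0874, 0.0756]
eef_rot: [-0.526, 0.472, -0.473, 0.527]
ft_force: [0.3, -0.0, 0.1]
width: 0.0872
```

```bash
python3 - <<'E'
from bench import *
from h import *
s=read_state();print(s['time'],s['ee_pos'],s['ft_force'],s['torque'],s['joint_positions'])
c=camera('scene');cv2.imwrite('pics/s2.png',cv2.resize(c['img'][110:290,200:400,::-1],None,fx=3.5,fy=3.3,interpolation=cv2.INTER_CUBIC))
E
```

```text
4.05 [0.52378117 0.08743019 0.07563204] [ 0.31812811 -0.001561    0.10433114] [ 0.01910806 -0.01055234 -0.03990783] [ 0.4035973   0.31033288 -0.75269223  1.81514352  0.23622251  1.10628153
 -1.8950946 ]
```

View pics/s2.png

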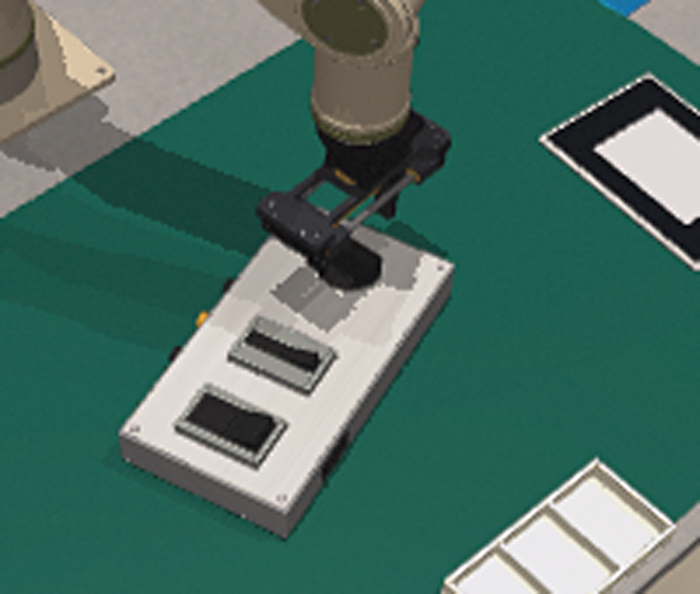

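The fingers straddle the handle with no contact force. Now I close.

Emit:
jog_arm(
  commands=[
    {"translation":[0,-1,0],"twist":0},
    {"translation":[0,0,0],"twist":0},
    {"translation":[0,0,0],"twist":0},
    {"translation":[0,0,0],"twist":0},
    {"translation":[0,0,0],"twist":0},
    {"translation":[0,0,0],"twist":0},
    {"translation":[0,0,0],"twist":0},
    {"translation":[0,0,0],"twist":0},
    {"translation":[0,0,0],"twist":0},
    {"translation":[0,0,0],"twist":0},
  ],
  grip=1,
  grip_force=25,
)

```text
time: 5.1
ee_pos: [0.5229, 0.0864, 0.0745]
eef_rot: [0.526, -0.472, 0.472, -0.526]
ft_force: [0.4, 0.4, -0.0]
width: 0.0152
```

```bash
cat > st.py <<'E'
from bench import *
import numpy as np
from scipy.spatial.transform import Rotation as R
s=read_state();M=R.from_quat(s['eef_rot']).as_matrix()
yaw=np.arctan2(M[1,2],M[0,2])
print(round(s['time'],2),np.round(s['ee_pos'],4),'yaw',round(yaw,3),'sel-est',round(1.047+.3325-yaw,3),'F',np.round(s['ft_force'],1),'T',np.round(s['torque'],2),'w',round(s['width'],4),'j7',round(s['joint_positions'][6],2))
E
python3 st.py
```

```text
5.1 [0.5229 0.0864 0.0745] yaw 0.108 sel-est 1.272 F [ 0.4  0.4 -0. ] T [-0.    0.02 -0.05] w 0.0152 j7 -1.89
```

It grips with near-zero side force. I turn anticlockwise in steps and watch the moment.

Emit:
jog_arm(
  commands=[
    {"translation":[0,0,0],"twist":0.1},
    {"translation":[0,0,0],"twist":0.1},
    {"translation":[0,0,0],"twist":0.1},
    {"translation":[0,0,0],"twist":0.1},
    {"translation":[0,0,0],"twist":0},
    {"translation":[0,0,0],"twist":0},
  ],
)

```text
time: 5.7
ee_pos: [0.5229, 0.0864, 0.0744]
eef_rot: [0.609, -0.359, 0.359, -0.609]
ft_force: [0.2, 0.3, -0.2]
width: 0.0003
```

```bash
python3 st.py
```

```text
5.7 [0.5229 0.0864 0.0744] yaw 0.505 sel-est 0.875 F [ 0.2  0.3 -0.2] T [-0.    0.02  0.01] w 0.0003 j7 -1.52
```

The gap closed to 0, so the bar isn't between the pads. I need to look.

```bash
python3 - <<'E'
from bench import *
from h import *
import pickle
for n in('scene','wrist','top'):
    c=camera(n);pickle.dump(c,open(n+'3.pkl','wb'))
    g={'scene':c['img'][150:240,250:370],'wrist':c['img'],'top':c['img'][150:270,200:360]}[n]
    f={'scene':6,'wrist':1,'top':5}[n]
    cv2.imwrite(f'pics/{n}3.png',cv2.resize(g[:,:,::-1],None,fx=f,fy=f,interpolation=cv2.INTER_CUBIC))
E
```

```text
(no output)
```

View pics/scene3.png

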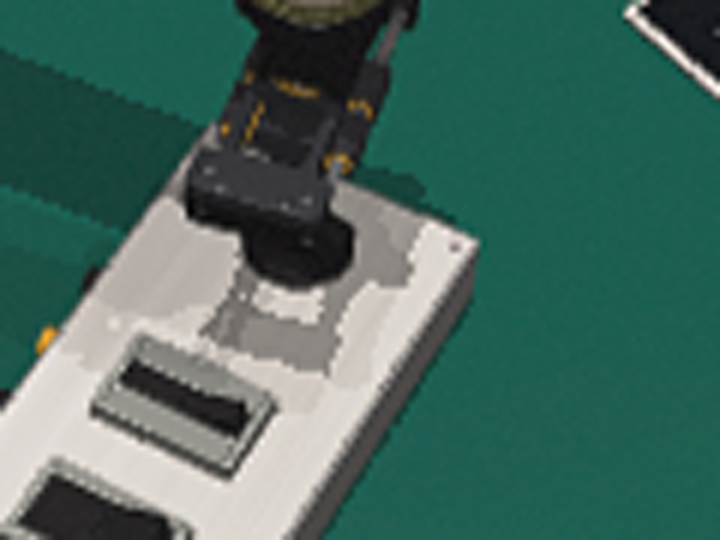

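View pics/wrist3.png

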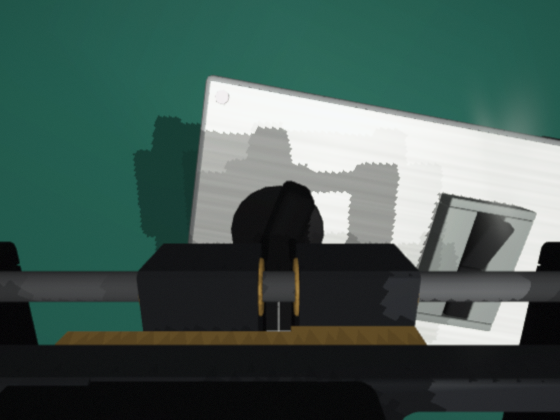

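View pics/top3.png

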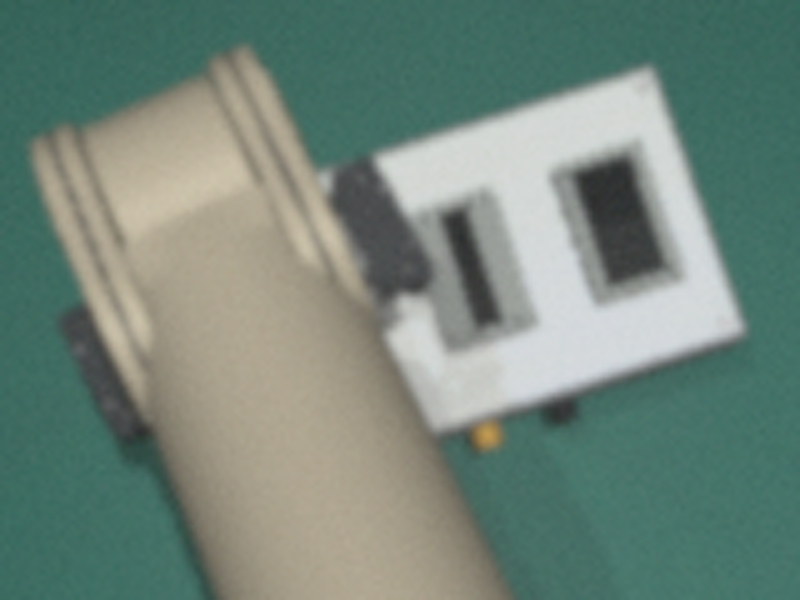

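```bash
python3 - <<'E'
from bench import *
from h import *
import pickle
c=pickle.load(open('wrist3.pkl','rb'));s=read_state()
print('tcp',proj(c,s['ee_pos']),'S top',proj(c,[.5235,.0862,.104]),'skirt',proj(c,[.5235,.0862,.0675]))
for y in(.108,.3325,.505):
    d=np.array([np.cos(y),np.sin(y)]);n=np.array([-d[1],d[0]])
    print(y,[np.round(proj(c,[.5235+.036*d[0]+k*n[0],.0862+.036*d[1]+k*n[1],.104])) for k in(.009,0,-.009)])
print('skirt far edge',proj(c,[.5235+.031*np.cos(.505),.0862+.031*np.sin(.505),.0675]))
cv2.imwrite('pics/w3z.png',cv2.resize(c['img'][170:345,220:340,::-1],None,fx=5,fy=3.4,interpolation=cv2.INTER_CUBIC)) 
E
```

```text
tcp [277.09277437 237.00978459] S top [277.815715   255.15605978] skirt [277.82624567 232.72859798]
0.108 [array([289., 190.]), array([304., 196.]), array([320., 203.])]
0.3325 [array([273., 189.]), array([290., 192.]), array([307., 195.])]
0.505 [array([260., 191.]), array([278., 191.]), array([295., 191.])]
skirt far edge [277.79157762 186.41894415]
```

View pics/w3z.png

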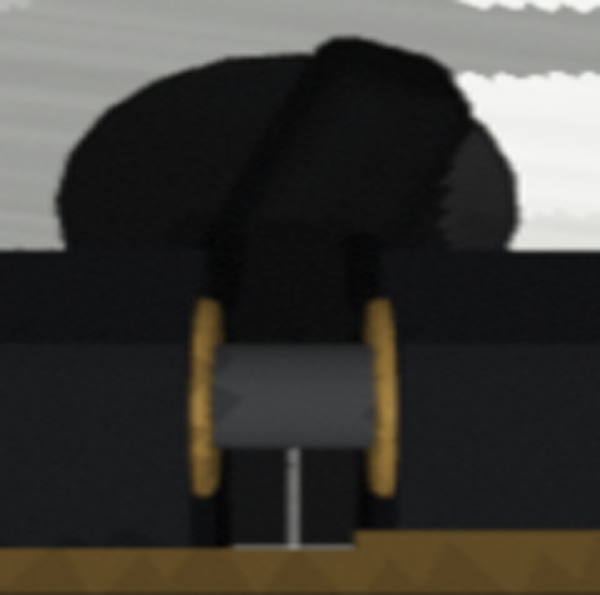

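The bar in the wrist view still lies near yaw 0.12–0.15, so the turn didn't carry it. Before moving, I check in the scene view whether the fingertips really straddle it.

```bash
python3 st.py; python3 - <<'E'
from h import *
import pickle
c=pickle.load(open('scene3.pkl','rb'))
u0,v0=265,165
g=cv2.resize(c['img'][165:215,265:325,::-1],None,fx=12,fy=11,interpolation=cv2.INTER_CUBIC)
g=np.clip(g.astype(float)*1.8,0,255).astype(np.uint8)
for p,col in(([.5229,.0864,.0744],(0,255,0)),([.5235,.0862,.104],(0,0,255)),([.5235,.0862,.06],(255,0,0)),([.5235+.0358,.0862+.0039,.104],(255,255,0)),([.5235-.0358,.0862-.0039,.104],(255,255,0)),([.5229,.0864,.125],(0,255,255))):
    q=(proj(c,p)-[u0,v0]+.5)*[12,11];cv2.circle(g,tuple(int(x) for x in q),5,col,2);print(p,proj(c,p))
cv2.imwrite('pics/s3z.png',g)
E
```

```text
5.85 [0.5229 0.0864 0.0745] yaw 0.506 sel-est 0.874 F [-0.5 -0.1  0.3] T [-0.04 -0.03 -0.05] w 0.0003 j7 -1.52
[0.5229, 0.0864, 0.0744] [299.39454456 187.97566603]
[0.5235, 0.0862, 0.104] [299.80827973 182.84968055]
[0.5235, 0.0862, 0.06] [299.30977479 190.61677488]
[0.5592999999999999, 0.0901, 0.104] [307.93121038 188.65550762]
[0.48769999999999997, 0.0823, 0.104] [291.81846307 177.13899608]
[0.5229, 0.0864, 0.125] [299.9760609  178.88101498]
```

View pics/s3z.png

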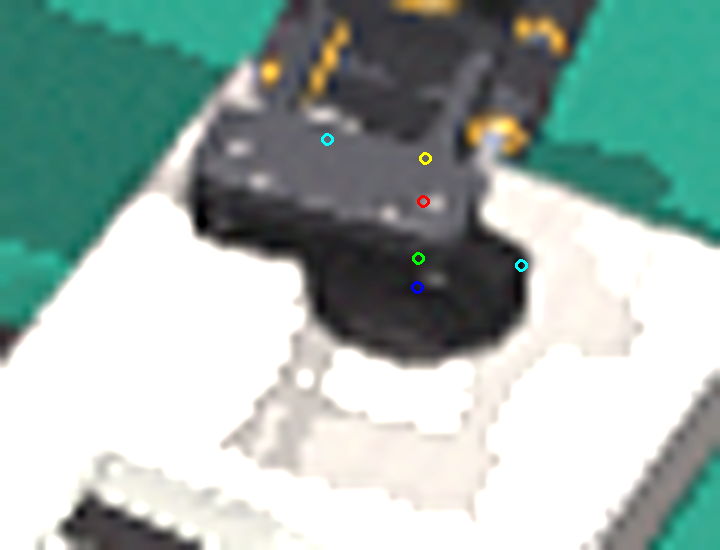

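The fingers are shut, the force is zero and the bar hasn't moved. I lift clear, keeping the fingers shut, and look again.

Emit:
jog_arm(
  commands=[
    {"translation":[0,0,15],"twist":0},
    {"translation":[0,0,30],"twist":0},
    {"translation":[-10,-1,30],"twist":-0.1},
    {"translation":[-20,-2,20],"twist":-0.1},
    {"translation":[-20,-2,10],"twist":-0.1},
    {"translation":[-20,-2,0],"twist":-0.1},
    {"translation":[0,0,0],"twist":0},
    {"translation":[0,0,0],"twist":0},
  ],
)

```text
time: 6.65
ee_pos: [0.4533, 0.0794, 0.1805]
eef_rot: [-0.526, 0.471, -0.473, 0.527]
ft_force: [-0.1, -0.4, -0.0]
width: 0.0003
```

```bash
python3 st.py; python3 - <<'E'
from bench import *
from h import *
import pickle
for n in('wrist','scene'):
    c=camera(n);pickle.dump(c,open(n+'4.pkl','wb'))
    g=c['img'] if n=='wrist' else cv2.resize(c['img'][120:270,220:380],None,fx=4.5,fy=4,interpolation=cv2.INTER_CUBIC)
    cv2.imwrite(f'pics/{n}4.png',g[:,:,::-1])
E
```

```text
6.65 [0.4533 0.0794 0.1805] yaw 0.109 sel-est 1.271 F [-0.1 -0.4 -0. ] T [-0.03 -0.    0.01] w 0.0003 j7 -1.73
```

View pics/wrist4.png

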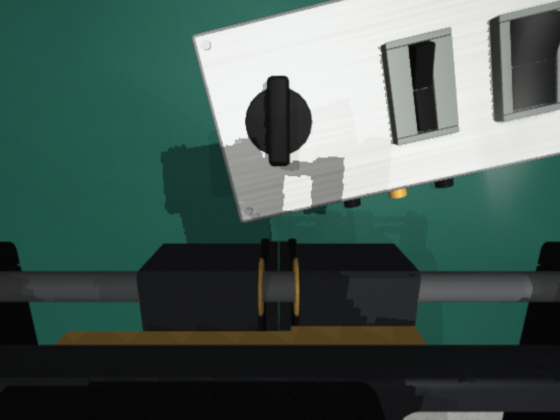

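View pics/scene4.png

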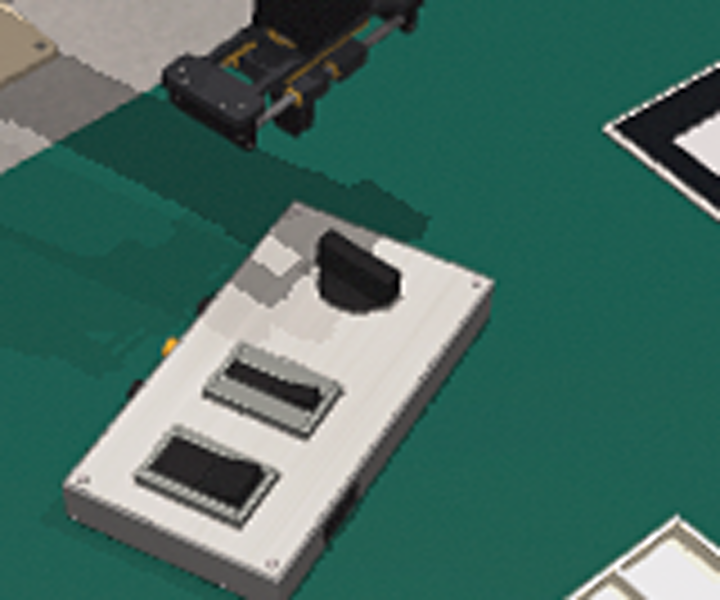

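```bash
python3 - <<'E'
from bench import *
from h import *
import pickle
s=read_state();p=np.array(s['ee_pos'])
c=pickle.load(open('scene4.pkl','rb'));u0,v0=265,130
g=cv2.resize(c['img'][130:200,265:325,::-1],None,fx=9,fy=8,interpolation=cv2.INTER_CUBIC)
g=np.clip(g.astype(float)*2,0,255).astype(np.uint8)
for dz,col in((0,(0,255,0)),(.019,(0,0,255)),(.07,(0,255,255))):
    q=proj(c,p+[0,0,dz]);print(dz,q);cv2.circle(g,tuple(int(x) for x in (q-[u0,v0]+.5)*[9,8]),5,col,2)
cv2.imwrite('pics/s4z.png',g)
w=pickle.load(open('wrist4.pkl','rb'));
for dz in(0,.019,.03,.05):print('w',dz,proj(w,p+[0,0,dz]), 327/np.linalg.norm(p+[0,0,dz]-np.array(w['cam_to_world'])[:3,3]))
E
```

```text
0 [284.82557118 157.18700553]
0.019 [284.90401119 153.39146401]
0.07 [285.12247591 142.82043134]
w 0 [277.41721036 236.73999675] 1560.4017581153046
w 0.019 [277.42111235 248.07325794] 1704.4660348829132
w 0.03 [277.42373512 255.6910237 ] 1799.5382601771569
w 0.05 [277.42939254 272.12289517] 1999.1294884502624
```

View pics/s4z.png

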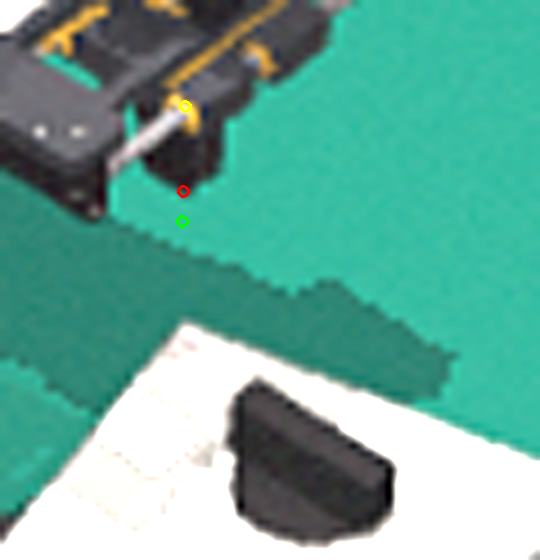

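The handle is untouched, and the scene view suggests the pad tips sit a little above the reported TCP. A gentle probe on the bar top with the shut fingers will settle the height difference.

Emit:
jog_arm(
  commands=[
    {"translation":[20,2,0],"twist":0},
    {"translation":[25,2,-20],"twist":0},
    {"translation":[25,3,-25],"twist":0},
    {"translation":[0,0,-20],"twist":0},
    {"translation":[0,0,-5],"twist":0},
    {"translation":[0,0,0],"twist":0},
    {"translation":[0,0,0],"twist":0},
  ],
)

```text
time: 7.45
ee_pos: [0.5233, 0.0867, 0.1105]
eef_rot: [-0.526, 0.472, -0.473, 0.527]
ft_force: [0.7, -0.3, 0.7]
width: 0.0006
```

Emit:
jog_arm(
  commands=[
    {"translation":[0,0,-2],"twist":0},
    {"translation":[0,0,-2],"twist":0},
    {"translation":[0,0,0],"twist":0},
  ],
)

```text
time: 7.75
ee_pos: [0.523, 0.0862, 0.1057]
eef_rot: [-0.526, 0.472, -0.473, 0.526]
ft_force: [0.3, 0.2, -0.1]
width: 0.0002
```

Emit:
jog_arm(
  commands=[
    {"translation":[0,0,-2],"twist":0},
    {"translation":[0,0,-1],"twist":0},
    {"translation":[0,0,0],"twist":0},
  ],
)

```text
time: 8.05
ee_pos: [0.5228, 0.0864, 0.1023]
eef_rot: [0.526, -0.472, 0.472, -0.526]
ft_force: [-0.9, 0.4, 0.4]
width: 0.0002
```

Emit:
jog_arm(
  commands=[
    {"translation":[0,0,-2],"twist":0},
    {"translation":[0,0,-2],"twist":0},
    {"translation":[0,0,0],"twist":0},
  ],
)

```text
time: 8.35
ee_pos: [0.5227, 0.0864, 0.0981]
eef_rot: [0.526, -0.472, 0.472, -0.526]
ft_force: [-0.2, 0.7, -0.7]
width: 0.0007
```

Emit:
jog_arm(
  commands=[
    {"translation":[0,0,-2],"twist":0},
    {"translation":[0,0,-2],"twist":0},
    {"translation":[0,0,0],"twist":0},
  ],
)

```text
time: 8.65
ee_pos: [0.5227, 0.0864, 0.0942]
eef_rot: [0.526, -0.472, 0.472, -0.526]
ft_force: [-0.4, -0.2, 0.5]
width: 0.0003
```

Emit:
jog_arm(
  commands=[
    {"translation":[0,0,-2],"twist":0},
    {"translation":[0,0,-2],"twist":0},
    {"translation":[0,0,0],"twist":0},
  ],
)

```text
time: 8.95
ee_pos: [0.5227, 0.0864, 0.0901]
eef_rot: [0.526, -0.472, 0.472, -0.526]
ft_force: [0.3, -0.4, 0.5]
width: 0.0003
```

Emit:
jog_arm(
  commands=[
    {"translation":[0,0,-2],"twist":0},
    {"translation":[0,0,-2],"twist":0},
    {"translation":[0,0,0],"twist":0},
  ],
)

```text
time: 9.25
ee_pos: [0.5227, 0.0864, 0.0862]
eef_rot: [0.526, -0.472, 0.472, -0.526]
ft_force: [0.4, 0.1, -0.8]
width: 0.0006
```

No contact even 18 mm below the expected top. I look from all the views.

```bash
python3 - <<'E'
from bench import *
from h import *
import pickle
for n in('wrist','scene'):
    c=camera(n);pickle.dump(c,open(n+'5.pkl','wb'))
    g=c['img'] if n=='wrist' else np.clip(2*cv2.resize(c['img'][140:220,250:340],None,fx=8,fy=7,interpolation=cv2.INTER_CUBIC).astype(float),0,255)
    cv2.imwrite(f'pics/{n}5.png',g[:,:,::-1])
E
```

```text
[ WARN:0@2.396] global loadsave.cpp:1063 imwrite_ Unsupported depth image for selected encoder is fallbacked to CV_8U.
```

View pics/wrist5.png

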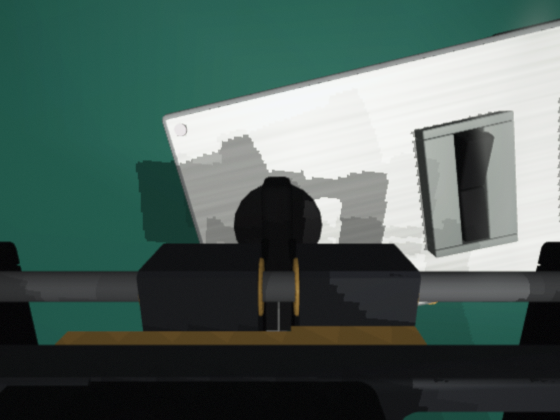

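View pics/scene5.png

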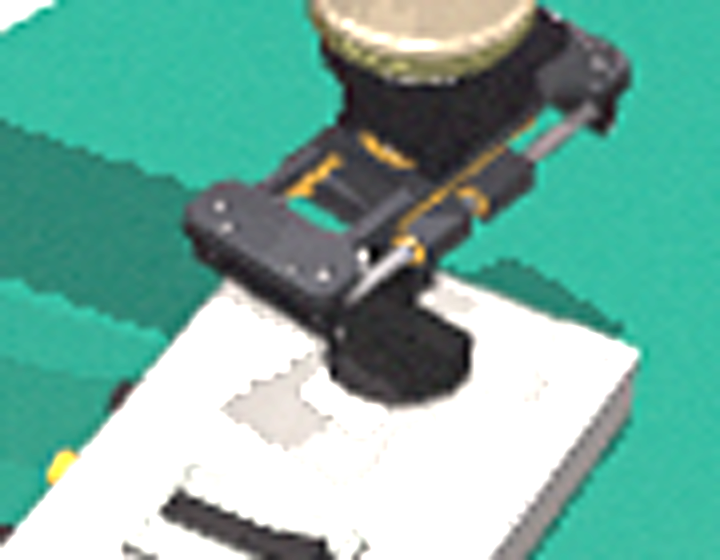

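```bash
python3 - <<'E'
from h import *
import pickle
def tri(obs):
    A=np.zeros((3,3));b=np.zeros(3)
    for f,u,v in obs:
        c=pickle.load(open(f,'rb'));T=np.array(c['cam_to_world']);d=T[:3,:3]@[(u-c['cx'])/c['fx'],(v-c['cy'])/c['fy'],1];d/=np.linalg.norm(d)
        P=np.eye(3)-np.outer(d,d);A+=P;b+=P@T[:3,3]
    p=np.linalg.solve(A,b);print(np.round(p,4),[np.round(proj(pickle.load(open(f,'rb')),p)-[u,v],1) for f,u,v in obs])
print('bar far end top');tri([('w2.pkl',275.3,83.5),('wrist4.pkl',278,76),('wrist5.pkl',278,177.5)])
print('console far-left corner');tri([('w2.pkl',208,53),('wrist4.pkl',193,37),('wrist5.pkl',164,119)])
tri([('w1.pkl',154,49.5),('w2.pkl',208,53),('wrist4.pkl',193,37),('wrist5.pkl',164,119),('top0.pkl',228,196),('scene0.pkl',329.6,190.6)])
print('screw');tri([('w2.pkl',219,61.5),('wrist4.pkl',207,46),('wrist5.pkl',181,130)])
for z in(.104,.09,.08,.07):print(z,proj(pickle.load(open('wrist5.pkl','rb')),[.5235+.0358,.0862+.0039,z]))
E
```

```text
bar far end top
[0.5604 0.0902 0.0821] [array([-0.5, -0.1]), array([0.5, 0.1]), array([ 0.1, -0. ])]
console far-left corner
[0.587  0.1678 0.0611] [array([-0.5,  0.4]), array([ 0.6, -0.6]), array([0.1, 0.1])]
[0.5879 0.1692 0.0531] [array([-0. , -0.6]), array([-0.2,  0.9]), array([1.3, 0.4]), array([ 2. , -1.4]), array([-0.6, -0.1]), array([-0.2, -0.2])]
screw
[0.5807 0.1559 0.0599] [array([-0.9, -0.7]), array([0. , 0.2]), array([1.5, 0.9])]
0.104 [278.06721582 186.33979044]
0.09 [278.04600044 181.62349133]
0.08 [278.03256234 178.63612378]
0.07 [278.02033501 175.91791921]
```

The fingertip edge at row 240 in the wrist view (front edge predicted near row 222) and the scene view both say the real tips are well above the reported TCP. I keep probing down to touch, in 2 mm steps.

Emit:
jog_arm(
  commands=[
    {"translation":[0,0,-3],"twist":0},
    {"translation":[0,0,-3],"twist":0},
    {"translation":[0,0,-3],"twist":0},
    {"translation":[0,0,0],"twist":0},
  ],
)

```text
time: 9.75
ee_pos: [0.5226, 0.0863, 0.0769]
eef_rot: [0.526, -0.473, 0.472, -0.526]
ft_force: [-0.7, -0.2, 0.3]
width: 0.0001
```

Emit:
jog_arm(
  commands=[
    {"translation":[0,0,-2],"twist":0},
    {"translation":[0,0,-1],"twist":0},
    {"translation":[0,0,0],"twist":0},
  ],
)

```text
time: 10.05
ee_pos: [0.5229, 0.0864, 0.0744]
eef_rot: [0.526, -0.472, 0.472, -0.526]
ft_force: [0.3, -0.6, 0.2]
width: 0.0005
```

Emit:
jog_arm(
  commands=[
    {"translation":[0,0,-2],"twist":0},
    {"translation":[0,0,0],"twist":0},
  ],
)

```text
time: 10.25
ee_pos: [0.5228, 0.0864, 0.0723]
eef_rot: [0.526, -0.472, 0.472, -0.526]
ft_force: [-0.3, 0.4, -0.3]
width: 0.0006
```

Emit:
jog_arm(
  commands=[
    {"translation":[0,0,-2],"twist":0},
    {"translation":[0,0,0],"twist":0},
  ],
)

```text
time: 10.45
ee_pos: [0.523, 0.0865, 0.0705]
eef_rot: [-0.526, 0.472, -0.472, 0.526]
ft_force: [0.3, 0.3, 0.2]
width: 0.0004
```

```bash
python3 st.py; python3 - <<'E'
from bench import *
from h import *
import pickle
for n in('wrist','scene'):
    c=camera(n);pickle.dump(c,open(n+'6.pkl','wb'))
    g=c['img'][160:345,200:360] if n=='wrist' else c['img'][150:220,260:330]
    g=np.clip(2.5*cv2.resize(g,None,fx=4 if n=='wrist' else 9,fy=3.2 if n=='wrist' else 8,interpolation=cv2.INTER_CUBIC).astype(float),0,255).astype(np.uint8)
    cv2.imwrite(f'pics/{n}6.png',g[:,:,::-1])
E
```

```text
10.45 [0.523  0.0865 0.0705] yaw 0.108 sel-est 1.272 F [0.3 0.3 0.2] T [-0.01  0.03  0.01] w 0.0004 j7 -1.91
```

View pics/wrist6.png

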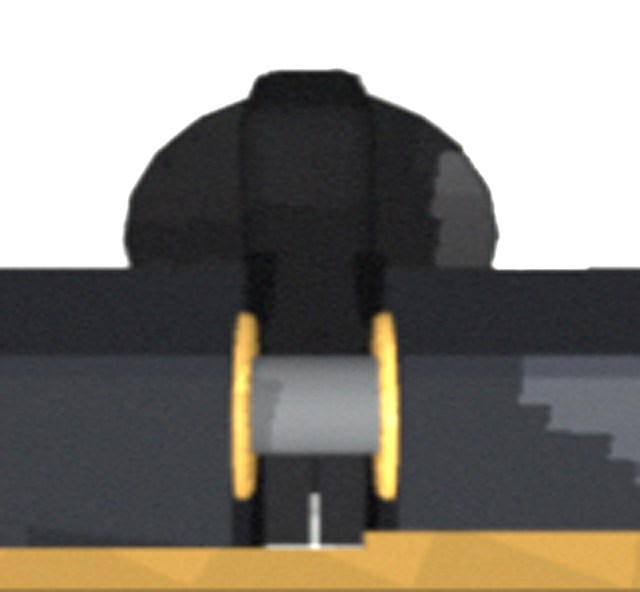

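View pics/scene6.png

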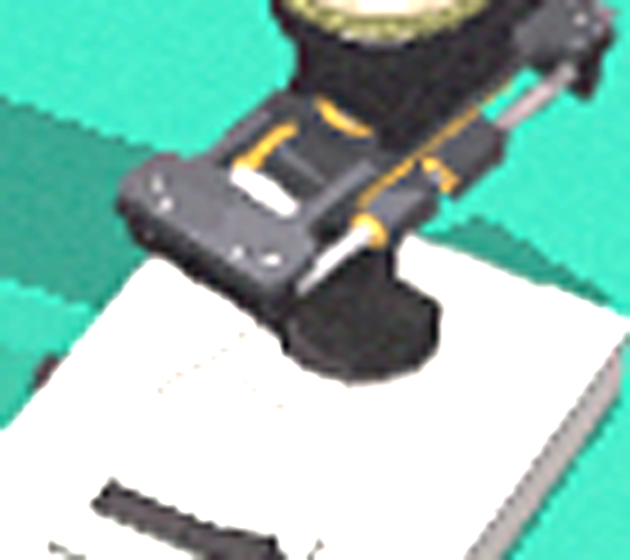

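```bash
python3 - <<'E'
from h import *
import pickle
c=pickle.load(open('wrist4.pkl','rb'))
g=np.clip(2.5*cv2.resize(c['img'][220:345,220:340],None,fx=6,fy=4.7,interpolation=cv2.INTER_CUBIC).astype(float),0,255).astype(np.uint8)
cv2.imwrite('pics/w4z.png',g[:,:,::-1])
E
```

```text
(no output)
```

View pics/w4z.png

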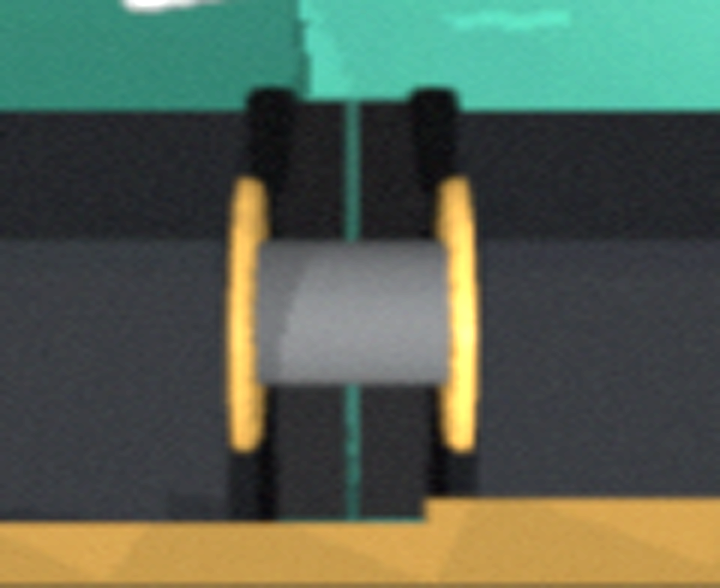

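In the free view the shut pads' tip edge lies at row 241. For a front edge 9.5 mm ahead, that puts it about 32 mm above the reported TCP. So the tips are now just about at the bar top (0.1035), and the next steps should touch.

Emit:
jog_arm(
  commands=[
    {"translation":[0,0,-1],"twist":0},
    {"translation":[0,0,-1],"twist":0},
    {"translation":[0,0,0],"twist":0},
  ],
)

```text
time: 10.85
ee_pos: [0.5233, 0.0865, 0.0702]
eef_rot: [0.526, -0.472, 0.473, -0.526]
ft_force: [-8.2, -3.3, 20.2]
width: 0.0005
```

Emit:
jog_arm(
  commands=[
    {"translation":[0,0,-1],"twist":0},
    {"translation":[0,0,-1],"twist":0},
    {"translation":[0,0,0],"twist":0},
  ],
)

```text
time: 11.15
ee_pos: [0.5237, 0.0866, 0.0699]
eef_rot: [0.526, -0.471, 0.473, -0.526]
ft_force: [-14.9, -3.5, 39.1]
width: 0.0006
```

Contact at TCP z ≈ 0.0703, so the true tips are about 33.7 mm above the reported TCP. I back off, and check how low the gripper body reaches before going down further.

Emit:
jog_arm(
  commands=[
    {"translation":[0,0,10],"twist":0},
    {"translation":[0,0,20],"twist":0},
    {"translation":[0,0,10],"twist":0},
    {"translation":[0,0,0],"twist":0},
  ],
  grip=0,
)

```text
time: 11.55
ee_pos: [0.5238, 0.0866, 0.1076]
eef_rot: [-0.526, 0.472, -0.473, 0.527]
ft_force: [1.5, 0.2, 0.4]
width: 0.0247
```

```bash
python3 st.py; python3 - <<'E'
from bench import *
from h import *
from scipy.spatial.transform import Rotation as R
import pickle
s=read_state();p=np.array(s['ee_pos']);M=R.from_quat(s['eef_rot']).as_matrix();X,Z=M[:,0],M[:,2]
c=camera('scene');pickle.dump(c,open('scene7.pkl','wb'))
u0,v0=260,130
g=np.clip(2*cv2.resize(c['img'][130:205,260:330,::-1],None,fx=10,fy=8,interpolation=cv2.INTER_CUBIC).astype(float),0,255).astype(np.uint8)
for dz,col in((.0337,(0,0,255)),(.05,(0,255,0)),(.07,(0,255,255))):
  for sx in(1,-1):
    q=[(proj(c,p+sx*.095*X+sz*.0375*Z+[0,0,dz])-[u0,v0]+.5)*[10,8] for sz in(1,-1)]
    cv2.line(g,*[tuple(int(a) for a in b) for b in q],col,1)
cv2.imwrite('pics/s7.png',g)
E
```

```text
11.55 [0.5238 0.0866 0.1076] yaw 0.108 sel-est 1.272 F [1.5 0.2 0.4] T [0.03 0.04 0.01] w 0.0247 j7 -1.88
```

View pics/s7.png

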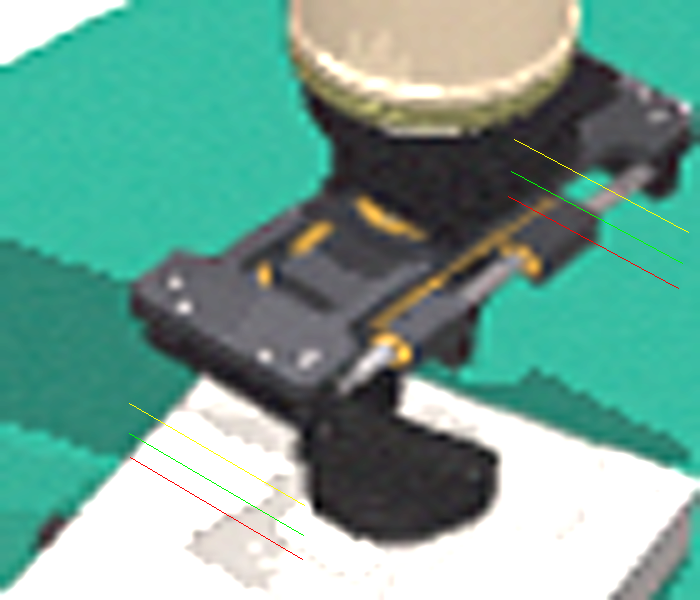

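The body is also higher by the same amount (its lowest edge is about 0.10 m above the reported TCP), so the reported TCP is simply about 34 mm too low along the tool. I correct for that. True grasp height needs a reported z ≈ 0.040.

Emit:
jog_arm(
  commands=[
    {"translation":[0,0,0],"twist":0},
    {"translation":[0,0,0],"twist":0},
    {"translation":[0,0,0],"twist":0},
    {"translation":[0,0,0],"twist":0},
    {"translation":[0,0,-10],"twist":0},
    {"translation":[0,0,-20],"twist":0},
    {"translation":[0,0,-20],"twist":0},
    {"translation":[0,0,-12],"twist":0},
    {"translation":[0,0,-5],"twist":0},
    {"translation":[0,0,0],"twist":0},
    {"translation":[0,0,0],"twist":0},
  ],
)

```text
time: 12.7
ee_pos: [0.5233, 0.0867, 0.0401]
eef_rot: [-0.526, 0.472, -0.472, 0.526]
ft_force: [0.4, 0.3, 0.8]
width: 0.0869
```

Emit:
jog_arm(
  commands=[
    {"translation":[0,0,0],"twist":0},
    {"translation":[0,0,0],"twist":0},
    {"translation":[0,0,0],"twist":0},
    {"translation":[0,0,0],"twist":0},
    {"translation":[0,0,0],"twist":0},
    {"translation":[0,0,0],"twist":0},
    {"translation":[0,0,0],"twist":0},
    {"translation":[0,0,0],"twist":0},
    {"translation":[0,0,0],"twist":0},
    {"translation":[0,0,0],"twist":0},
    {"translation":[0,0,0],"twist":0},
  ],
  grip=1,
  grip_force=25,
)

```text
time: 13.8
ee_pos: [0.5229, 0.087, 0.0395]
eef_rot: [-0.526, 0.472, -0.472, 0.527]
ft_force: [-0.6, 3.3, -0.7]
width: 0.0211
```

```bash
python3 st.py
```

```text
13.8 [0.5229 0.087  0.0395] yaw 0.108 sel-est 1.271 F [-0.6  3.3 -0.7] T [ 0.62 -0.01  0.22] w 0.0211 j7 -1.94
```

Now it is really gripping. I turn anticlockwise.

Emit:
jog_arm(
  commands=[
    {"translation":[0,0,0],"twist":0},
    {"translation":[0,0,0],"twist":0},
    {"translation":[0,0,0],"twist":0.05},
    {"translation":[0,0,0],"twist":0.1},
    {"translation":[0,0,0],"twist":0.1},
    {"translation":[0,0,0],"twist":0.1},
    {"translation":[0,0,0],"twist":0},
  ],
)

```text
time: 14.5
ee_pos: [0.5232, 0.0873, 0.0394]
eef_rot: [-0.601, 0.372, -0.372, 0.602]
ft_force: [2.5, 5.4, -1.6]
width: 0.0179
```

```bash
python3 st.py
```

```text
14.5 [0.5232 0.0873 0.0394] yaw 0.461 sel-est 0.918 F [ 2.5  5.4 -1.6] T [ 1.18 -0.32 -0.04] w 0.0179 j7 -1.61
```

Emit:
jog_arm(
  commands=[
    {"translation":[0,0.5,0],"twist":0.1},
    {"translation":[0,0,0],"twist":0.1},
    {"translation":[0,0,0],"twist":0.1},
    {"translation":[0,0,0],"twist":0.1},
    {"translation":[0,0,0],"twist":0.1},
    {"translation":[0,0,0],"twist":0.1},
    {"translation":[0,0,0],"twist":0.1},
    {"translation":[0,0,0],"twist":0},
    {"translation":[0,0,0],"twist":0},
  ],
)

```text
time: 15.4
ee_pos: [0.5227, 0.0876, 0.0395]
eef_rot: [-0.692, 0.146, -0.145, 0.692]
ft_force: [-1.6, 4.8, 0.7]
width: 0.0174
```

```bash
python3 st.py
```

```text
15.4 [0.5227 0.0876 0.0395] yaw 1.157 sel-est 0.223 F [-1.6  4.8  0.7] T [1.06 0.43 0.01] w 0.0174 j7 -0.97
```

Emit:
jog_arm(
  commands=[
    {"translation":[0,0,0],"twist":0.05},
    {"translation":[0,0,0],"twist":0.05},
    {"translation":[0,0,0],"twist":0.05},
    {"translation":[0,0,0],"twist":0.05},
    {"translation":[0,0,0],"twist":0},
    {"translation":[0,0,0],"twist":0},
  ],
)

```text
time: 16.0
ee_pos: [0.5225, 0.0877, 0.0395]
eef_rot: [-0.703, 0.076, -0.075, 0.703]
ft_force: [-2.0, 4.0, 2.0]
width: 0.0177
```

```bash
python3 st.py
```

```text
16.0 [0.5225 0.0877 0.0395] yaw 1.357 sel-est 0.023 F [-2.  4.  2.] T [1.11 0.42 0.15] w 0.0177 j7 -0.79
```

Emit:
jog_arm(
  commands=[
    {"translation":[0,0,0],"twist":0.03},
    {"translation":[0,0,0],"twist":0.03},
    {"translation":[0,0,0],"twist":0},
  ],
)

```text
time: 16.3
ee_pos: [0.5225, 0.0876, 0.0395]
eef_rot: [-0.705, 0.055, -0.054, 0.705]
ft_force: [-1.8, 6.3, -0.1]
width: 0.0182
```

```bash
python3 st.py
```

```text
16.3 [0.5225 0.0876 0.0395] yaw 1.416 sel-est -0.037 F [-1.8  6.3 -0.1] T [ 1.2   0.36 -0.63] w 0.0182 j7 -0.74
```

The moment jumps to −0.63 N m near the nominal stop angle. I push a little more to confirm it rises stiffly.

Emit:
jog_arm(
  commands=[
    {"translation":[0,0,0],"twist":0.03},
    {"translation":[0,0,0],"twist":0.02},
    {"translation":[0,0,0],"twist":0},
  ],
)

```text
time: 16.6
ee_pos: [0.5225, 0.0872, 0.0394]
eef_rot: [-0.706, 0.037, -0.037, 0.706]
ft_force: [-3.1, 4.6, 0.6]
width: 0.0188
```

```bash
python3 st.py
```

```text
16.6 [0.5225 0.0872 0.0394] yaw 1.466 sel-est -0.086 F [-3.1  4.6  0.6] T [ 0.97  0.52 -0.49] w 0.0188 j7 -0.69
```

The tool slips on the bar past 1.42 with no further turning: the stop is at handle yaw ≈1.38, as nominal (1.3795). Now clockwise to three clicks: handle yaw 0.3325+1.047−1.571 = −0.19.

Emit:
jog_arm(
  commands=[
    {"translation":[0,0,0],"twist":-0.08},
    {"translation":[0,0,0],"twist":-0.12},
    {"translation":[0,0,0],"twist":-0.12},
    {"translation":[0,0,0],"twist":-0.12},
    {"translation":[0,0,0],"twist":-0.12},
    {"translation":[0,0,0],"twist":-0.12},
    {"translation":[0,0,0],"twist":-0.12},
    {"translation":[0,0,0],"twist":-0.12},
    {"translation":[0,0,0],"twist":-0.12},
    {"translation":[0,0,0],"twist":-0.12},
    {"translation":[0,0,0],"twist":-0.12},
    {"translation":[0,0,0],"twist":-0.12},
    {"translation":[0,0,0],"twist":-0.1},
    {"translation":[0,0,0],"twist":-0.1},
    {"translation":[0,0,0],"twist":-0.08},
    {"translation":[0,0,0],"twist":0},
    {"translation":[0,0,0],"twist":0},
  ],
)

```text
time: 18.3
ee_pos: [0.5224, 0.0868, 0.0394]
eef_rot: [-0.445, 0.55, -0.55, 0.444]
ft_force: [-3.9, 2.0, 1.6]
width: 0.0176
```

```bash
python3 st.py
```

```text
18.3 [0.5224 0.0868 0.0394] yaw -0.211 sel-est 1.59 F [-3.9  2.   1.6] T [0.58 1.07 0.04] w 0.0176 j7 -2.24
```

Emit:
jog_arm(
  commands=[
    {"translation":[0,0,0],"twist":0.02},
    {"translation":[0,0,0],"twist":0},
  ],
)

```text
time: 18.5
ee_pos: [0.5224, 0.0868, 0.0394]
eef_rot: [-0.451, 0.545, -0.545, 0.45]
ft_force: [-4.7, 2.9, 3.4]
width: 0.0184
```

Emit:
jog_arm(
  commands=[
    {"translation":[0,0,0],"twist":0},
    {"translation":[0,0,0],"twist":0},
    {"translation":[0,0,0],"twist":0},
    {"translation":[0,0,0],"twist":0},
    {"translation":[0,0,0],"twist":0},
    {"translation":[0,0,0],"twist":0},
    {"translation":[0,0,10],"twist":0},
    {"translation":[0,0,25],"twist":0},
    {"translation":[0,0,30],"twist":0},
    {"translation":[-10,2,40],"twist":0},
    {"translation":[-20,4,40],"twist":0},
    {"translation":[-30,6,30],"twist":0},
    {"translation":[-12,2,5],"twist":0},
    {"translation":[0,0,0],"twist":0},
    {"translation":[0,0,0],"twist":0},
  ],
  grip=0,
)

```text
time: 20.0
ee_pos: [0.4512, 0.1005, 0.2197]
eef_rot: [0.45, -0.545, 0.546, -0.45]
ft_force: [-0.2, -0.3, -0.1]
width: 0.0869
```

```bash
python3 st.py; python3 - <<'E'
from bench import *
from h import *
import pickle
c=camera('wrist');pickle.dump(c,open('w8.pkl','wb'));cv2.imwrite('pics/w8.png',c['img'][:,:,::-1])
E
```

```text
20.0 [0.4512 0.1005 0.2197] yaw -0.193 sel-est 1.572 F [-0.2 -0.3 -0.1] T [0.06 0.02 0.06] w 0.0869 j7 -2.06
```

View pics/w8.png

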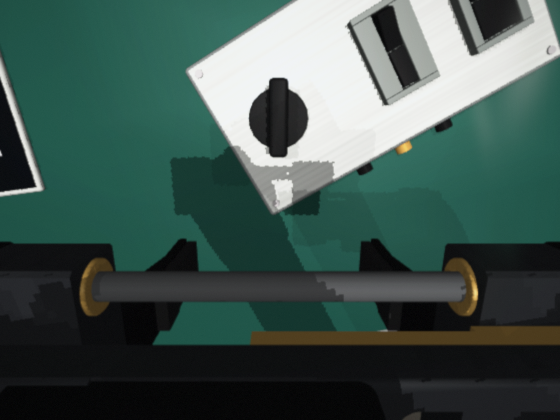

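The handle stands vertical at column 279 (rows 77–157), matching tool yaw −0.193. I measure its angle against the console edge in the same picture.

```bash
python3 - <<'E'
from h import *
import pickle
for f,L,pts in(('w8.pkl',((188,69),(273,213)),(279,157)),('w2.pkl',((208,53),(248.5,200)),(276.7,153))):
    c=pickle.load(open(f,'rb'))
    a,b=[ray(c,*p,.06) for p in L];ey=np.arctan2(*(a-b)[1::-1]);print(f,'console x yaw',ey,'len',np.linalg.norm(a-b))
    g=c['img'];ls=[]
    v=range(85,150,3)
    mid=[]
    for r in v:
        row=g[r].max(1).astype(int)
        pass
    e1=ray(c,278.6 if f[1]=='8' else 275.3,77 if f[1]=='8' else 84,.104);e2=ray(c,*pts,.104)
    by=np.arctan2(*(e1-e2)[1::-1]);print('bar yaw',by,'len',np.linalg.norm(e1-e2),'rel',by-ey,'angle',1.047-(by-ey), 'mid',(e1+e2)/2)
c=pickle.load(open('w8.pkl','rb'));cv2.imwrite('pics/w8z.png',np.clip(2*cv2.resize(c['img'][65:170,235:325,::-1],None,fx=6,fy=5.5,interpolation=cv2.INTER_CUBIC).astype(float),0,255).astype(np.uint8))
E
```

```text
w8.pkl console x yaw 0.3197358626568729 len 0.17377779475316948
bar yaw -0.18717044051297263 len 0.07086544778355867 rel -0.5069063031698455 angle 1.5539063031698455 mid [0.52315203 0.08569594 0.104     ]
w2.pkl console x yaw 0.3275388671790319 len 0.17364776751253846
bar yaw 0.10787793509092071 len 0.06939131237843418 rel -0.21966093208811122 angle 1.266660932088111 mid [0.52330312 0.08556802 0.104     ]
```

View pics/w8z.png

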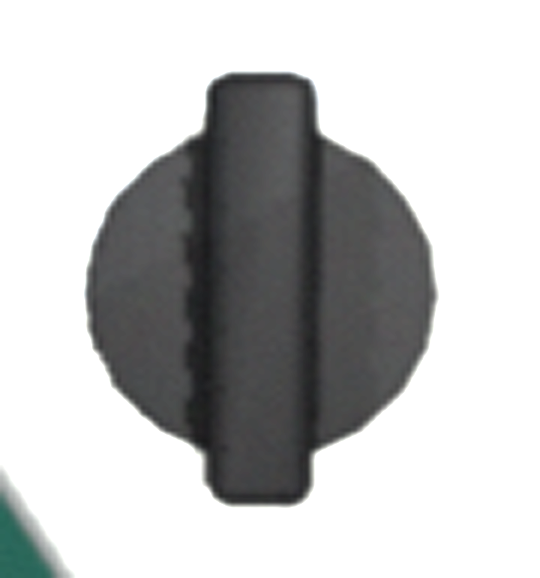

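The selector reads 1.554–1.572 rad against the target of 1.571, so it is at three clicks. Next is the mains rocker. I shut the fingers, align with the console and look at it from above on the way.

Emit:
jog_arm(
  commands=[
    {"translation":[10,-24,0],"twist":0.06},
    {"translation":[12,-30,0],"twist":0.066},
    {"translation":[12,-30,0],"twist":0.066},
    {"translation":[12,-30,0],"twist":0.066},
    {"translation":[12,-30,0],"twist":0.066},
    {"translation":[12,-30,0],"twist":0.066},
    {"translation":[12,-30,0],"twist":0.066},
    {"translation":[12,-30,0],"twist":0.066},
    {"translation":[5,-10,0],"twist":0},
    {"translation":[0,0,0],"twist":0},
    {"translation":[0,0,0],"twist":0},
  ],
  grip=1,
)

```text
time: 21.15
ee_pos: [0.5498, -0.1417, 0.2187]
eef_rot: [-0.575, 0.412, -0.41, 0.576]
ft_force: [0.4, 0.3, 0.2]
width: 0.0072
```

```bash
python3 st.py; python3 - <<'E'
from bench import *
from h import *
import pickle
c=camera('wrist');pickle.dump(c,open('w9.pkl','wb'));cv2.imwrite('pics/w9.png',c['img'][:,:,::-1])
yaw=.33;x=np.array([np.cos(yaw),np.sin(yaw)]);y=np.array([-x[1],x[0]]);S=np.array([.5232,.0857]);m=S-.225*y;print('mains',m,'press24',m+.024*x)
for a in(-.044,.044):
    for b in(-.028,.028):print(a,b,np.round(proj(c,[*(m+a*x+b*y),.074])))
E
```

```text
21.15 [ 0.5498 -0.1417  0.2187] yaw 0.33 sel-est 1.049 F [0.4 0.3 0.2] T [-0.04 -0.04 -0.01] w 0.0072 j7 -1.17
mains [ 0.59610968 -0.12715953] press24 [ 0.6188147  -0.11938249]
-0.044 -0.028 [305. 185.]
-0.044 0.028 [253. 185.]
0.044 -0.028 [307.  98.]
0.044 0.028 [251.  98.]
```

View pics/w9.png

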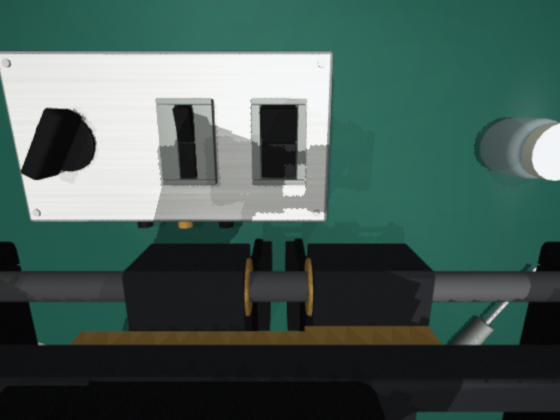

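The wide rocker's frame is at columns 251–306, rows 98–185, within a pixel of the prediction. I move over its far half, then press.

Emit:
jog_arm(
  commands=[
    {"translation":[17,5,-30],"twist":0},
    {"translation":[18,6,-30],"twist":0},
    {"translation":[17,6,-30],"twist":0},
    {"translation":[17,5,-30],"twist":0},
    {"translation":[0,0,-25],"twist":0},
    {"translation":[0,0,0],"twist":0},
    {"translation":[0,0,0],"twist":0},
    {"translation":[0,0,0],"twist":0},
  ],
)

```text
time: 22.0
ee_pos: [0.6198, -0.1209, 0.0767]
eef_rot: [-0.575, 0.41, -0.412, 0.576]
ft_force: [-0.6, -0.3, 0.1]
width: 0.0008
```

Emit:
jog_arm(
  commands=[
    {"translation":[0,0,-5],"twist":0},
    {"translation":[0,0,-5],"twist":0},
    {"translation":[0,0,-3],"twist":0},
    {"translation":[0,0,-3],"twist":0},
    {"translation":[0,0,0],"twist":0},
  ],
)

```text
time: 22.5
ee_pos: [0.6186, -0.1211, 0.0579]
eef_rot: [0.575, -0.411, 0.411, -0.575]
ft_force: [0.7, -0.4, 0.6]
width: 0.0001
```

```bash
python3 st.py
```

```text
22.5 [ 0.6186 -0.1211  0.0579] yaw 0.33 sel-est 1.05 F [ 0.7 -0.4  0.6] T [ 0.03  0.01 -0.01] w 0.0001 j7 -1.32
```

Tips are at about 0.0916, just above the raised end (≈0.089). I press down.

Emit:
jog_arm(
  commands=[
    {"translation":[0,1,-2],"twist":0},
    {"translation":[0,0,-2],"twist":0},
    {"translation":[0,0,-2],"twist":0},
    {"translation":[0,0,0],"twist":0},
  ],
)

```text
time: 22.9
ee_pos: [0.6191, -0.1199, 0.0525]
eef_rot: [-0.575, 0.411, -0.411, 0.575]
ft_force: [-1.0, 0.4, 0.5]
width: 0.0004
```

Emit:
jog_arm(
  commands=[
    {"translation":[0,0,-2],"twist":0},
    {"translation":[0,0,-2],"twist":0},
    {"translation":[0,0,0],"twist":0},
  ],
)

```text
time: 23.2
ee_pos: [0.6196, -0.1199, 0.0488]
eef_rot: [-0.575, 0.411, -0.412, 0.576]
ft_force: [2.3, 0.5, 3.2]
width: 0.0002
```

Emit:
jog_arm(
  commands=[
    {"translation":[0,0,-2],"twist":0},
    {"translation":[0,0,-2],"twist":0},
    {"translation":[0,0,0],"twist":0},
  ],
)

```text
time: 23.5
ee_pos: [0.618, -0.1203, 0.0435]
eef_rot: [0.576, -0.412, 0.411, -0.575]
ft_force: [-1.2, 0.0, -0.0]
width: 0.0004
```

Emit:
jog_arm(
  commands=[
    {"translation":[0,0,-2],"twist":0},
    {"translation":[0,0,0],"twist":0},
  ],
)

```text
time: 23.7
ee_pos: [0.6185, -0.1201, 0.042]
eef_rot: [0.575, -0.411, 0.411, -0.575]
ft_force: [0.5, 0.1, -1.0]
width: 0.0005
```

Emit:
jog_arm(
  commands=[
    {"translation":[0,0,20],"twist":0},
    {"translation":[0,0,40],"twist":0},
    {"translation":[-15,-5,40],"twist":0},
    {"translation":[-30,-10,40],"twist":0},
    {"translation":[-40,10,40],"twist":0},
    {"translation":[-40,20,10],"twist":0},
    {"translation":[-20,20,10],"twist":0},
    {"translation":[-10,20,0],"twist":0},
    {"translation":[0,0,0],"twist":0},
    {"translation":[0,0,0],"twist":0},
  ],
)

```text
time: 24.7
ee_pos: [0.4697, -0.0664, 0.2367]
eef_rot: [0.576, -0.411, 0.411, -0.575]
ft_force: [0.6, -0.2, 0.3]
width: 0.0003
```

```bash
python3 st.py; python3 - <<'E'
from bench import *
from h import *
import pickle
for n in('wrist','scene'):
    c=camera(n);pickle.dump(c,open(n+'10.pkl','wb'))
    g=c['img'] if n=='wrist' else cv2.resize(c['img'][160:280,220:340],None,fx=5.5,fy=5,interpolation=cv2.INTER_CUBIC)
    cv2.imwrite(f'pics/{n}10.png',g[:,:,::-1])
E
```

```text
24.7 [ 0.4697 -0.0664  0.2367] yaw 0.33 sel-est 1.049 F [ 0.6 -0.2  0.3] T [-0.03 -0.01  0.  ] w 0.0003 j7 -1.19
```

View pics/wrist10.png

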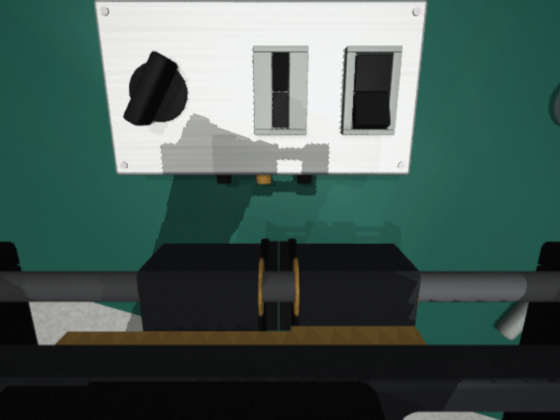

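View pics/scene10.png

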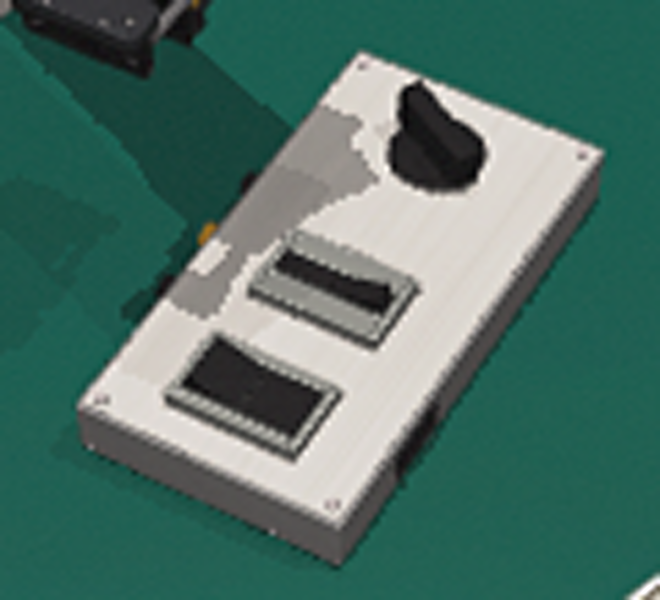

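The wide rocker has flipped: its near half now stands up (scene, near end at (215,340)) and its far half is flush. The narrow rocker still has its far end raised as before, and the selector is still 30° clockwise. I withdraw the hand to the side and do a final check.

Emit:
jog_arm(
  commands=[
    {"translation":[-8,-30,10],"twist":0},
    {"translation":[-8,-35,10],"twist":0},
    {"translation":[-8,-35,10],"twist":0},
    {"translation":[-8,-35,10],"twist":0},
    {"translation":[-8,-35,10],"twist":0},
    {"translation":[-8,-35,0],"twist":0},
    {"translation":[-8,-35,0],"twist":0},
    {"translation":[0,0,0],"twist":0},
    {"translation":[0,0,0],"twist":0},
    {"translation":[0,0,0],"twist":0},
  ],
)

```text
time: 25.8
ee_pos: [0.4142, -0.3055, 0.2862]
eef_rot: [-0.575, 0.411, -0.411, 0.576]
ft_force: [-0.1, 0.2, 0.8]
width: 0.0004
```

```bash
python3 st.py; python3 - <<'E'
from bench import *
from h import *
import pickle
c=camera('top');a=pickle.load(open('top0.pkl','rb'))['img']
d=(np.abs(a.astype(int)-c['img']).max(2)>40)
n=lambda u0,u1,v0,v1:int(d[v0:v1,u0:u1].sum())
print('tablet',n(100,170,145,232),'jar',n(392,428,150,190),'driver',n(422,448,208,280))
cv2.imwrite('pics/top11.png',c['img'][:,:,::-1])
w=pickle.load(open('wrist10.pkl','rb'))
e1,e2=ray(w,160,55,.104),ray(w,134,122,.104);
x1,x2=ray(w,97,1,.06),ray(w,117,173,.06)
by=np.arctan2(*(e1-e2)[1::-1]);cy=np.arctan2(*(x1-x2)[1::-1]);print(by,cy,'sel',1.047-(by-.33))
E
```

```text
25.8 [ 0.4142 -0.3055  0.2862] yaw 0.331 sel-est 1.049 F [-0.1  0.2  0.8] T [ 0.   -0.02  0.  ] w 0.0004 j7 -0.72
tablet 0 jar 0 driver 563
-0.14754021461241237 0.3149868424160512 sel 1.5245402146124123
```

View pics/top11.png

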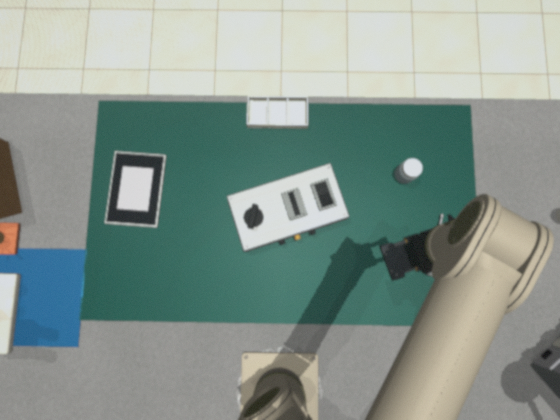

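The tablet and jar haven't moved, and the driver is only hidden by the arm, which stayed at least 0.2 m above the bench near it. The hand is clear of everything, so I hand in.

```bash
python3 -c "
from bench import *
print(close_job())"
```

```text
the job is handed in; nothing more can be done
None
```

I turned the selector anticlockwise to its end stop, then three clicks clockwise, and released it. After that I pressed the far end of the wide rocker until it snapped over. The hand is withdrawn, and I handed the job in at about 26 s of the 51 s allowed.

**Last checks**
- **Selector:** it reads about 1.55–1.57 rad against the 1.571 target. A rougher last look from a slanted view gave 1.52. The stop was found by feel, close to its nominal angle.
- **Mains rocker:** the pictures show the far half down and the near half up. The pressing force rose to about 3 N and then dropped to zero. That is below the stated 7 N, but I read it only between steps and may have missed the peak.
- **Narrow rocker:** it looks unchanged in the pictures.
- **Loose things:** the tablet and jar match the first picture exactly. The arm hid the screwdriver in the final view, so I could not check it, though nothing went near it.

**What disagreed**
- **Tool tip:** the real fingertips sit about 34 mm above the reported tool point. My first grasp shut above the handle and missed. I found the true height by pressing the shut fingers on top of the handle, at up to 39 N, and allowed for it from then on.
- **Selector start:** it started at about 1.27 rad, between two clicks, not in one of the last three positions as stated.
- **Console position:** the fixed cameras differed by 9 mm in x, so I used the wrist camera's position, which fell between them.

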